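# Pull the two long planer-knife cassettes from the clip strip

### The job

The two long knife cassettes are due for sharpening: swing the lever to free the strip's locking pins, then pull the long cassettes out of their spring clips one after the other, so that both lie upright and level on the strip's front board, completely clear of the line of pins. Leave the short cassette clipped in its place and do not disturb the things around. Finally swing the lever all the way back so that the pins lock the strip again.

Things in the scene. Friction and masses are not known exactly. Their poses are not given: they have to be found in the camera images.
- strip: Fixed wooden board, 12 mm thick, 310 by 270 mm, with the clips. x points from its open front to its rear, y left, z up; origin on the underside (bench level) on the line of the catches, midway across: the board spans x -200 to +110, y -135 to +135 mm. A steel stop bar, top 26 mm above the bench, crosses it at x = 88 to 98 mm. An ear at -y carries the lever.
- clips (a point): Middle channel's floor at its catches (strip x = 0, 12 mm above the bench). Channels along x at y = -80, 0, +80 mm; a clipped cassette's origin is at x = 0. Walls x -26 to 72 mm, 26 mm above the bench, have lips over the foot: cassettes only slide out to -x. Two sprung rollers sit in each cassette's notches: 8 to 14 N frees it with a snap of 10 to 15 mm; then it slides with light friction.
- front_board (a point): A point on the bare front board, strip x = -120 mm, y = 0, board top. The board is flat and level with the channel floors from the pins to x = -200 mm. A long cassette's rear end is clear of the pins when its origin is at strip x = -120 mm or nearer the front.
- pin_mid (a point): Top centre of the middle of three steel locking pins, each 11 mm (x) by 16 mm (y), top 35 mm above the bench, 80 mm apart in a line at strip x = -34 mm, on one bar that the lever slides. Locked: each stands right in front of a cassette. Free: all stand 40 mm to +y, midway between channels. A cassette passes only when they are free, and must be clear of them to lock.
- lever (a joint): Lever that shifts the pins in proportion, turning flat about the upright axis at lever_pivot. 0 = locked: points along the strip's +x. Grows clockwise seen from above to the end stop 1.4 rad = free: points nearly to the strip's -y. Held by friction only, stays where left, needs 3 to 5 N at the post. Starts at 0 to 0.1.
- lever_pivot (a point): On the lever's upright axis, strip x = -34 mm, y = -190 mm, 35 mm above the bench.
- lever_post (a point): Top centre of the black upright post at the lever's end, 62 mm above the bench, 72 mm from the pivot axis; x points outward along the arm. Post 18 mm thick, its lower end and the flat arm (14 mm wide) 26 to 33 mm above the bench. Push it sideways or hold it. When locked, some 60 mm are free between it and the nearest channel; its outer side and the bench beyond are bare.
- long_a: First of the two alike long ones: a planer-knife cassette, steel and aluminium, 100 mm long, 420 g give or take a fifth. Origin: under its middle line at the side notches (x = 0), 20 mm behind its front end; x points to its rear end at +80 mm, parallel to the strip's x when clipped; z up. Foot 40 mm wide, 8 mm tall, notches 14 mm long, 4.5 mm deep; body above 28 mm wide, top at z = 20 mm.
- long_a_lug (a point): Top edge, rear face, midway across, of the long_a cassette's pull lug: an upright plate across the cassette, 36 mm wide, 8 mm thick, standing 26 mm above the body's top (here 46 mm above its underside), 60 mm behind the cassette's origin. The flat rear face is free to be hooked and pulled; a thin gusset props its front.
- long_b: Second of the two alike long ones: a planer-knife cassette, steel and aluminium, 100 mm long, 420 g give or take a fifth. Origin: under its middle line at the side notches (x = 0), 20 mm behind its front end; x points to its rear end at +80 mm, parallel to the strip's x when clipped; z up. Foot 40 mm wide, 8 mm tall, notches 14 mm long, 4.5 mm deep; body above 28 mm wide, top at z = 20 mm.
- long_b_lug (a point): Top edge, rear face, midway across, of the long_b cassette's pull lug: an upright plate across the cassette, 36 mm wide, 8 mm thick, standing 26 mm above the body's top (here 46 mm above its underside), 60 mm behind the cassette's origin. The flat rear face is free to be hooked and pulled; a thin gusset props its front.
- short: The single short planer-knife cassette, steel and aluminium, 64 mm long, 270 g give or take a fifth. Origin: under its middle line at the side notches (x = 0), 20 mm behind its front end; x points to its rear end at +44 mm, parallel to the strip's x when clipped; z up. Foot 40 mm wide, 8 mm tall, notches 14 mm long, 4.5 mm deep; body above 28 mm wide, top at z = 20 mm.
- short_lug (a point): Top edge, rear face, midway across, of the short cassette's pull lug: an upright plate across the cassette, 36 mm wide, 8 mm thick, standing 26 mm above the body's top (here 46 mm above its underside), 24 mm behind the cassette's origin. The flat rear face is free to be hooked and pulled; a thin gusset props its front.
- offcut: Bystander: a dark square timber offcut, 90 x 160 x 90 mm, origin under its centre. Leave alone.
- brush: Bystander: a bench brush lying flat along its x, about 200 mm long, origin under its middle. Leave alone.
- glue: Bystander: a plain closed metal glue tin, 70 mm in diameter, 65 mm tall, origin under its centre. Leave alone.
Not all that is in view belongs to the job. Leave any orange or red look-alike of the long_a alone. What is shaped like the short but yellow is not meant.

How it is judged:
On the way, in this order (a step that is already met when the one before it is completed fails the run):
1. the lever is swung over to free the pins, all cassettes still clipped in (value of joint lever above 1.15 rad and x of long_a in the frame of strip between -0.012 and 0.012 m and z of each of long_a, long_b, short in the frame of strip below 0.018 m and x of long_b in the frame of strip between -0.012 and 0.012 m and x of short in the frame of strip between -0.012 and 0.012 m), for 0.1 s.
2. one long cassette lies on the front board, clear of the pins, while the other is still clipped in ((((x of long_a in the frame of strip between -0.23 and -0.12 m and z of long_a in the frame of strip between 0.009 and 0.015 m and angle between long_a's own z axis and vertical below 0.08 rad) and (x of long_b in the frame of strip between -0.012 and 0.012 m and z of long_b in the frame of strip below 0.018 m)) or ((x of long_b in the frame of strip between -0.23 and -0.12 m and z of long_b in the frame of strip between 0.009 and 0.015 m and angle between long_b's own z axis and vertical below 0.08 rad) and (x of long_a in the frame of strip between -0.012 and 0.012 m and z of long_a in the frame of strip below 0.018 m)))), for 0.1 s.
3. both long cassettes lie on the front board, clear of the pins (x of long_a in the frame of strip between -0.23 and -0.12 m and z of long_a in the frame of strip between 0.009 and 0.015 m and angle between each of long_a, long_b's own z axis and vertical below 0.08 rad and x of long_b in the frame of strip between -0.23 and -0.12 m and z of long_b in the frame of strip between 0.009 and 0.015 m), for 0.1 s.
At the end, for the whole second after the job is handed in: Both long cassettes lie upright (tilt under 0.08 rad) and at rest on the front board, origins at strip x below -120 mm; the short one is still clipped in within 12 mm of its place; the lever is back to locked (under 0.17 rad) (all of step 3 and x of short in the frame of strip between -0.012 and 0.012 m and z of short in the frame of strip below 0.018 m and linear speed of each of long_a, long_b below 0.01 m/s and value of joint lever below 0.17 rad); the robot touches nothing.
It fails at once if the short cassette is pulled from its clip (not (x of short in the frame of strip between -0.012 and 0.012 m and z of short in the frame of strip below 0.018 m)).
It fails at once if the offcut is shifted by more than 25 mm (distance of offcut from where it was at the start of the episode above 0.025 m).
It fails at once if the brush is shifted by more than 25 mm (distance of brush from where it was at the start of the episode above 0.025 m).
It fails at once if the glue is shifted by more than 25 mm (distance of glue from where it was at the start of the episode above 0.025 m).
It also fails if it takes over 64 s, if anything falls off the work surface, if the arm or the gripper's body presses on something with over 40 N, if the wrist force passes 120 N, or if a joint passes its speed limit or range.

### The arm

A 6-joint arm with a two-finger parallel gripper is mounted at the origin on the work surface. World frame = base frame: x ahead of the robot, y to its left, z up, the work surface at z = 0. Lengths are in m, angles in rad, forces in N, time in s.
With the tool pointing down it reaches from about 0.35 to 0.925 m from the base axis. Payload 6.4 kg.
Tool frame: the origin (TCP) lies at the very end of the fingers, on their centre line; the grasp point (between the pads) lies 19 mm behind it; x points along the fingers, y is the direction in which the jaws open and shut, and the axes are right-handed (so a half turn about x gives the same grasp; the last joint's range is limited). The gripper opens to 85 mm and grips with 20 to 120 N. Pads are 22 mm wide; open, the fingers measure 114 mm over their backs; the gripper's body (76 mm by 85 mm) begins 54 mm behind the grasp point. The pads swing forward as they close: fully open they stand 13 mm farther back than shut.
Start: joints at [-1.311, 0.245, 1.558, -0, 1.339, -0.174], TCP at [0.273, -0.59, 0.231] pointing down, gripper open.
Joint ranges: [-3.13, 3.13], [-1.02, 2.26], [0.13, 2.54], [-0.95, 4.09], [0.21, 2.88], [-2.74, 2.74]. Speed limits (rad/s): [2.57, 2.57, 3.14, 3.14, 3.14, 3.14].

### API

Orientations are given as a unit quaternion [w, x, y, z].
In Python, from station import env gives the robot as it stands. The module is installed in compiled form; this text tells all that it offers.
- The arm moves only by the shell command python3 -m pendant 'ROWS' [FORCE]. ROWS is JSON, a list of rows, each a list of 5 numbers: the opening, from 0 (shut) to 1 (fully open), then the shift along the tool's x, y, z in mm, then the turn about the tool's x in degrees. In form: [[fingers, x, y, z, twist], ...]. A call has 1 to 8 rows; each row shifts and turns the pose as measured when the row begins, along the tool's axes as they then stand; what a row does not reach is not made up. A row lasts 1/8 s, in which the tool goes at most 62.5 mm and 10.7 degrees, less where a joint would pass 70% of its speed; a pose out of reach is approached as far as the arm can. A call is refused whole if a number of a shift passes 62.5 or a number of a turn 10.7, either way. A call with a gripper value outside its range is refused whole. The fingers move at their own pace and stop on an object; FORCE is the grip in N (left out, the last holds). Time passes only in rows, so rows that do not move let the fingers close. It gives the time, the measured TCP pose, the force and the opening at its end, in the units of the state.
- env.sense(): the state, without advancing time (a new reading comes with each control period).
- env.grab_frame(name): name is "scene" or "top" or "wrist"; returns the picture (384x512x3 uint8, red, green, blue); there is no depth.
- env.calibration(name): a dict with "K" (3x3 intrinsics, pixels), "extrinsics" (4x4, takes a point from world to camera coordinates); the wrist camera has in their place "hand_eye" (4x4, takes a point from camera to tool coordinates, whose origin is the TCP and whose axes are the tool frame's). Camera axes: x right, y down, z forward; pixel columns grow to the right and rows downward; lengths in m; the calibration is good to about 2 mm. A picture is of the moment at which its call begins: read the wrist's pose just before it. calibration takes no time and is no camera call.
- env.hand_in(): hands the job in, once; it reports no verdict.
The state is a dict: "time_s": time; "joint_positions": joint angles; "dq": joint speeds; "effort": joint torques, N m; "tcp_pos": TCP position; "eef_rot": TCP orientation; "ft_force": force on the tool from outside, world axes, zero at the start; "torque": the same for the moment, N m; "width": finger opening in m.
Only numpy, scipy, OpenCV 4.12 (cv2) and the standard library are available. Lean on these libraries where they do the work, as an engineer would, in place of code of your own. Each camera call takes 0.05 s, during which the arm holds its last target.

## Working session

There is one attempt and no reset: what is moved stays moved. The work goes in short steps, Python scripts to look and compute and a shell command to move; the robot and the scene stay as the last step left them, time stands still between calls to the robot, and variables do not carry over. Pictures are saved under pics/ and viewed, and the job is handed in when it is done.

```bash
mkdir -p pics; ls
python3 - <<'E'
from station import env
import cv2
s=env.sense()
print(s)
for n in ("scene","top","wrist"):
    cv2.imwrite(f"pics/{n}0.png",env.grab_frame(n)[:,:,::-1])
    print(n,env.calibration(n))
E
```

```text
pics
{'time_s': 0.0, 'joint_positions': array([-1.31110473e+00,  2.45814719e-01,  1.55907416e+00, -3.97960295e-05,
        1.33868105e+00, -1.74073374e-01]), 'dq': array([-0.00121622, -0.00023581,  0.00186232, -0.00071859, -0.00043836,
        0.00044904]), 'effort': array([-1.68920055e-04, -4.29511964e+01, -3.26126504e+01, -1.42842582e-04,
        5.34672217e-03,  2.88300775e-06]), 'tcp_pos': array([ 0.27304906, -0.58922768,  0.23014758]), 'eef_rot': array([-0.15146487, -0.69049679, -0.15286056,  0.69058398]), 'ft_force': array([ 0.61977244, -0.44950287,  0.18490778]), 'torque': array([-0.03609083,  0.00780074,  0.00902967]), 'width': 0.0852970990508202}
scene {'K': array([[412.20279386,   0.        , 256.85214617],
       [  0.        , 412.20279386, 188.35905505],
       [  0.        ,   0.        ,   1.        ]]), 'extrinsics': array([[-0.82314521,  0.56765517,  0.01412686,  0.52001798],
       [ 0.41750492,  0.62190297, -0.66251516, -0.19045327],
       [-0.38486569, -0.53944815, -0.74891528,  1.47050259],
       [ 0.        ,  0.        ,  0.        ,  1.        ]])}
top {'K':
[... 236 characters left out ...]
  [-0.98138881, -0.01596231, -0.19136668,  0.61274666],
       [ 0.19157334, -0.0126029 , -0.98139738,  0.94792854],
       [ 0.        ,  0.        ,  0.        ,  1.        ]])}
wrist {'K': array([[276.56056184,   0.        , 251.39367037],
       [  0.        , 276.56056184, 190.18693658],
       [  0.        ,   0.        ,   1.        ]]), 'hand_eye': array([[-4.32664756e-04, -2.82335177e-01,  9.59315725e-01,
        -1.41308623e-01],
       [ 9.99999891e-01,  4.72932105e-05,  4.64932696e-04,
         5.42537245e-04],
       [-1.76635976e-04,  9.59315821e-01,  2.82335126e-01,
        -7.11446324e-02],
       [ 0.00000000e+00,  0.00000000e+00,  0.00000000e+00,
         1.00000000e+00]])}
```

View pics/scene0.png

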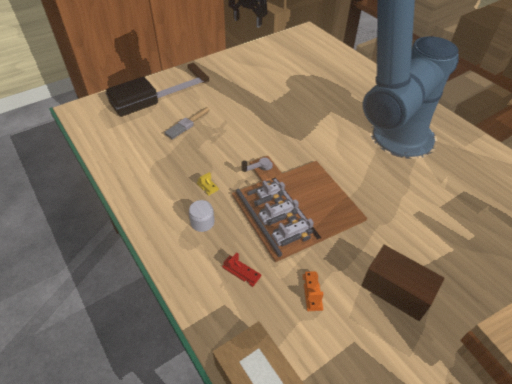

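View pics/top0.png

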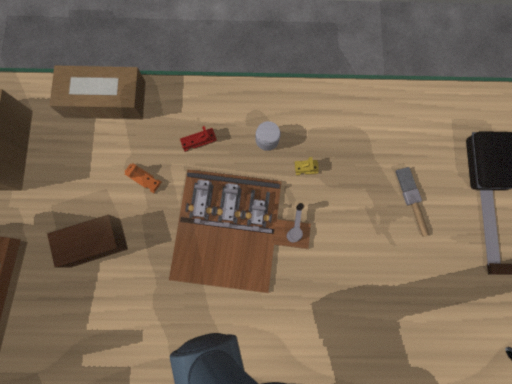

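View pics/wrist0.png

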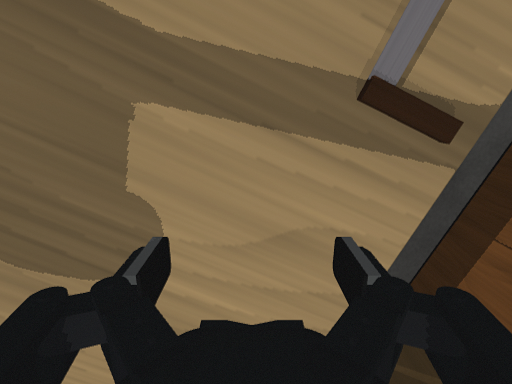

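The top view shows the strip at about x 170–310, y 172–290, with its rear edge up (away from the robot). The short cassette is on the right at (258,211). The long ones are at (230,202) and (202,198). The lever pivot is near (295,235) and its post near (300,207).

Run:
```python
import cv2
a=cv2.imread("pics/top0.png")[165:300,160:320]; cv2.imwrite("pics/topc.png",cv2.resize(a,None,fx=5,fy=4.4*5/4.4*0.88,interpolation=cv2.INTER_CUBIC)[:600])
a=cv2.imread("pics/scene0.png")[145:265,220:380]; cv2.imwrite("pics/scenec.png",cv2.resize(a,None,fx=5,fy=5,interpolation=cv2.INTER_CUBIC)[:600])
```

```text
(no output)
```

View pics/topc.png

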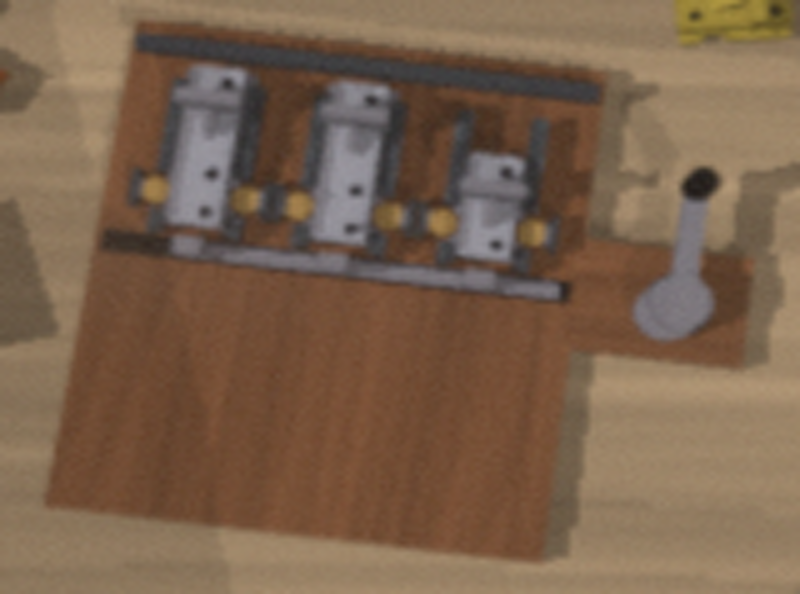

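View pics/scenec.png

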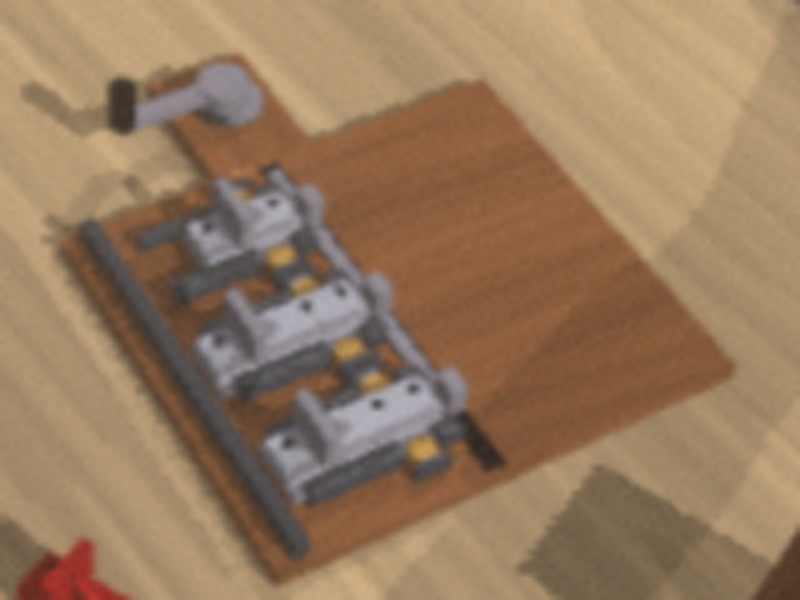

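```bash
cat > h.py <<'E'
import numpy as np, cv2
from scipy.spatial.transform import Rotation as R
from station import env
def cam(n):
    c=env.calibration(n); K=c["K"]
    if n=="wrist":
        s=env.sense(); w,x,y,z=s["eef_rot"]; T=np.eye(4);T[:3,:3]=R.from_quat([x,y,z,w]).as_matrix();T[:3,3]=s["tcp_pos"]
        W=T@c["hand_eye"]
    else: W=np.linalg.inv(c["extrinsics"])
    return K,W
def ray(n,uv,z,KW=None):
    K,W=KW or cam(n); d=W[:3,:3]@np.linalg.solve(K,[uv[0],uv[1],1]); o=W[:3,3]
    return o+d*(z-o[2])/d[2]
def proj(n,P,KW=None):
    K,W=KW or cam(n); p=np.linalg.inv(W)@np.append(P,1); q=K@p[:3]; return q[:2]/q[2]
def fit(A,B): # 2D A(strip)->B(world)
    A=np.array(A);B=np.array(B)[:,:2];a=A-A.mean(0);b=B-B.mean(0)
    th=np.arctan2((a[:,0]*b[:,1]-a[:,1]*b[:,0]).sum(),(a*b).sum())
    r=np.array([[np.cos(th),-np.sin(th)],[np.sin(th),np.cos(th)]]); t=B.mean(0)-r@A.mean(0)
    return th,t,(A@r.T+t-B)
E
python3 - <<'E'
from h import *
C=[(-.2,.135),(-.2,-.135),(.11,.135),(.11,-.135)]
t=[(47,507),(545,560),(138,22),(606,70)]
s=[(735,370),(485,82),(283,580),(65,242)]
Wt=[ray("top",((x+.5)/5-.5+160,(y+.5)/4.4-.5+165),.012) for x,y in t]
Ws=[ray("scene",((x+.5)/5-.5+220,(y+.5)/5-.5+145),.012) for x,y in s]
for B in(Wt,Ws,list(np.array(Wt)/2+np.array(Ws)/2)):
    th,tt,res=fit(C,B); print(np.degrees(th),tt,(res*1000).round(1).tolist())
# lever post top, pivot, lug tops
def w(p,z): return ray("top",((p[0]+.5)/5-.5+160,(p[1]+.5)/4.4-.5+165),z)
def ws(p,z): return ray("scene",((p[0]+.5)/5-.5+220,(p[1]+.5)/5-.5+145),z)
print(w((704,180),.062),ws((122,85),.062),w((672,307),.035))
r=np.array([[np.cos(th),-np.sin(th)],[np.sin(th),np.cos(th)]])
for n,p in dict(post=(.038,-.19),piv=(-.034,-.19),lugL=(.06,.08),lugM=(.06,0),lugS=(.024,-.08)).items(): print(n,r@p+tt)
E
```

```text
-6.092853691594637 [0.56272447 0.04327053] [[-0.6, -0.1], [-1.2, -0.5], [1.5, 1.2], [0.2, -0.6]]
-6.717725466942671 [0.56326469 0.04847061] [[-2.7, 2.1], [-1.4, -1.0], [2.2, -0.3], [1.9, -0.8]]
-6.40445085064839 [0.56299532 0.04587115] [[-1.6, 1.0], [-1.3, -0.7], [1.8, 0.4], [1.1, -0.7]]
[ 0.57850999 -0.15029591  0.062     ] [ 0.57814925 -0.14969388  0.062     ] [ 0.50360819 -0.13584711  0.035     ]
post [ 0.5795644  -0.14718187]
piv [ 0.50801374 -0.13915054]
lugL [0.63154456 0.11867912]
lugM [0.62262087 0.03917838]
lugS [ 0.57792185 -0.0363067 ]
```

```bash
cat >> h.py <<'E'
TH=np.radians(-6.3); O=np.array([.563,.0455])
RS=np.array([[np.cos(TH),-np.sin(TH)],[np.sin(TH),np.cos(TH)]])
def S(x,y): return RS@[x,y]+O
def inv(p): return RS.T@(np.array(p)[:2]-O)
def state():
    s=env.sense(); w,x,y,z=s["eef_rot"]; M=R.from_quat([x,y,z,w]).as_matrix()
    return s,M
def goto(x,y,z,ydir_deg): # strip mm ; desired tool y direction angle in strip frame; prints total tool-frame shift & twist
    s,M=state(); p=np.append(S(x/1e3,y/1e3),z/1e3)
    d=M.T@(p-s["tcp_pos"])*1e3
    a=np.degrees(np.arctan2(M[1,1],M[0,1])-TH); tw=-(ydir_deg-a); tw=(tw+90)%180-90
    print("t",s["time_s"],"tcp strip mm",(inv(s["tcp_pos"])*1e3).round(1),s["tcp_pos"][2].round(4),"ydir",a.round(1),"F",s["ft_force"].round(1),"w",s["width"].round(4),"q6",s["joint_positions"][5].round(2))
    print("shift",d.round(1),"twist",tw.round(1),"xaxis",M[:,0].round(3))
E
python3 -c "
from h import *
goto(38,-190,130,90)
s,M=state();print(M.round(3))"
```

```text
Traceback (most recent call last):
  File "h.py", line 32, in goto
    print("t",s["time_s"],"tcp strip mm",(inv(s["tcp_pos"])*1e3).round(1),s["tcp_pos"][2].round(4),"ydir",a.round(1),"F",s["ft_force"].round(1),"w",s["width"].round(4),"q6",s["joint_positions"][5].round(2))
                                                                                                                                                    ^^^^^^^^^^^^^^^^
AttributeError: 'float' object has no attribute 'round'
```

```bash
sed -i 's/s\["width"\].round(4)/round(s["width"],4)/' h.py; python3 -c "
from h import *
goto(38,-190,130,90)
s,M=state();print(M.round(3))"
```

```text
t 0.15 tcp strip mm [-218.5 -662.9] 0.2304 ydir -58.8 F [-0.5 -0.5  0.4] w 0.0849 q6 -0.17
shift [ 101.  -271.8 -464.1] twist 31.2 xaxis [-0.     0.001 -1.   ]
[[-0.     0.42  -0.907]
 [ 0.001 -0.907 -0.42 ]
 [-1.    -0.001 -0.   ]]
```

```bash
python3 -m pendant '[[1,4,-31,-52,0],[1,4,-31,-52,0],[1,4,-31,-52,0],[1,4,-31,-52,0],[1,4,-31,-52,0],[1,4,-31,-52,0],[1,4,-31,-52,0],[1,0,-31,-52,0]]' && python3 -c "
from h import *
goto(20,-150,200,90)"
```

```text
time_s: 1.15
tcp_pos: [0.5517, -0.181, 0.2001]
eef_rot: [-0.148, -0.691, -0.15, 0.691]
ft_force: [0.2, -0.8, 0.2]
width: 0.0855
t 1.15 tcp strip mm [  13.7 -226.4] 0.2001 ydir -59.3 F [ 0.2 -0.8  0.2] w 0.0855 q6 0.63
shift [  0.2 -62.5 -44.4] twist 30.7 xaxis [-0.001  0.002 -1.   ]
```

```bash
python3 -m pendant '[[0.4,0,-30,-22,-10.6],[0.4,0,0,0,-10.6],[0.4,0,0,0,-10.6],[0.4,0,0,0,-10.6],[0.4,0,0,0,-10.6],[0.4,0,0,0,-10.6],[0.4,0,0,0,-10.6],[0.4,0,0,0,-10.6]]' && python3 -m pendant '[[0.4,0,0,0,-10.6],[0.4,0,0,0,-10.6],[0.4,0,0,0,-10.6],[0.4,0,0,0,-10.6],[0.4,0,0,0,-10.6],[0.4,0,0,0,-10.6]]' && python3 -c "
from h import *
goto(38,-190,200,90)
cv2.imwrite('pics/w1.png',env.grab_frame('wrist')[:,:,::-1])
for n,p in dict(post=(38,-190,62),piv=(-34,-190,35),lugS=(24,-80,58),frcorner=(-200,-135,12),rr=(110,-135,12)).items(): print(n,proj('wrist',np.append(S(p[0]/1e3,p[1]/1e3),p[2]/1e3)).round())"
```

```text
time_s: 2.15
tcp_pos: [0.5597, -0.1371, 0.197]
eef_rot: [0.578, 0.403, 0.584, -0.403]
ft_force: [-0.9, 0.4, 0.7]
width: 0.0337
time_s: 2.9
tcp_pos: [0.5583, -0.1365, 0.1947]
eef_rot: [0.703, 0.033, 0.71, -0.029]
ft_force: [0.2, 0.8, 0.2]
width: 0.0344
t 2.9 tcp strip mm [  15.3 -181.4] 0.1947 ydir 91.3 F [0.2 0.8 0.2] w 0.0344 q6 -1.92
shift [-5.6 -9.1 22.5] twist 1.3 xaxis [-0.01   0.007 -1.   ]
post [243. 204.]
piv [244. 132.]
lugS [348. 193.]
frcorner [304. -39.]
rr [285. 246.]
```

View pics/w1.png

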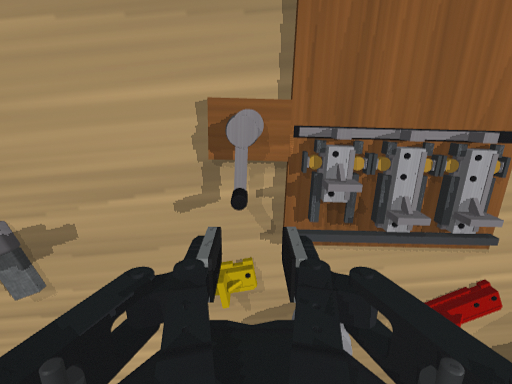

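The wrist view shows the post top at (239,199) and the pivot at (245,127). Both agree with the prediction to about 3 mm. I'll lower the half-open fingers around the post.

```bash
python3 -m pendant '[[0.5,0,-12,22,1.3],[0.5,40,0,0,0],[0.5,40,0,0,0],[0.5,0,0,0,0]]' && python3 -c "
from h import *
goto(36,-193,38,90)
cv2.imwrite('pics/w2.png',env.grab_frame('wrist')[:,:,::-1])
print(proj('wrist',np.append(S(.036,-.193),.062)))"
```

```text
time_s: 3.45
tcp_pos: [0.5791, -0.1501, 0.1127]
eef_rot: [0.703, 0.044, 0.709, -0.039]
ft_force: [-0.7, 0.3, -1.4]
width: 0.0425
t 3.45 tcp strip mm [  37.5 -192.7] 0.1127 ydir 89.6 F [-0.7  0.3 -1.4] w 0.0425 q6 -1.9
shift [74.7 -0.7 -0.8] twist -0.4 xaxis [-0.009  0.006 -1.   ]
[252.46717146 205.62973756]
```

View pics/w2.png

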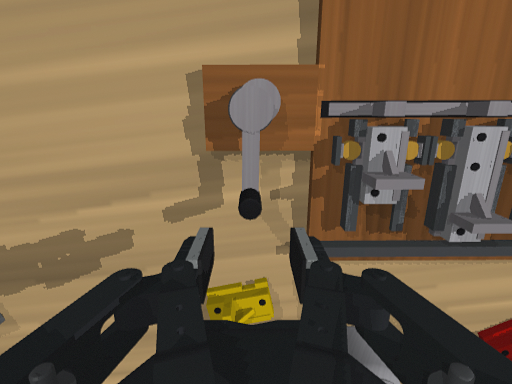

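The post top is at (250,203), centred between the fingers and matching the prediction. Lowering.

```bash
python3 -m pendant '[[0.5,37,-0.7,-2,0],[0.5,37,0,0,0],[0.5,0,0,0,0]]' && python3 -c "
from h import *
goto(36,-193,38,90)
import math
for a in (20,40,60,82): goto(-34+72*math.cos(math.radians(a)),-190-72*math.sin(math.radians(a)),38,90-a)"
```

```text
time_s: 3.88
tcp_pos: [0.5835, -0.1532, 0.0474]
eef_rot: [0.708, 0.042, 0.704, -0.043]
ft_force: [0.7, -0.7, 0.5]
width: 0.0427
t 3.875 tcp strip mm [  42.2 -195.3] 0.0474 ydir 89.4 F [ 0.7 -0.7  0.5] w 0.0427 q6 -1.9
shift [ 9.4  2.2 -6.2] twist -0.6 xaxis [ 0.006 -0.001 -1.   ]
t 3.875 tcp strip mm [  42.2 -195.3] 0.0474 ydir 89.4 F [ 0.7 -0.7  0.5] w 0.0427 q6 -1.9
shift [  9.4 -19.4  -8.4] twist 19.4 xaxis [ 0.006 -0.001 -1.   ]
t 3.875 tcp strip mm [  42.2 -195.3] 0.0474 ydir 89.4 F [ 0.7 -0.7  0.5] w 0.0427 q6 -1.9
shift [  9.3 -41.2 -20.6] twist 39.4 xaxis [ 0.006 -0.001 -1.   ]
t 3.875 tcp strip mm [  42.2 -195.3] 0.0474 ydir 89.4 F [ 0.7 -0.7  0.5] w 0.0427 q6 -1.9
shift [  9.2 -57.5 -39.6] twist 59.4 xaxis [ 0.006 -0.001 -1.   ]
t 3.875 tcp strip mm [  42.2 -195.3] 0.0474 ydir 89.4 F [ 0.7 -0.7  0.5] w 0.0427 q6 -1.9
shift [  9.  -66.7 -65.5] twist 81.4 xaxis [ 0.006 -0.001 -1.   ]
```

```bash
python3 -m pendant '[[0.28,8,2,-6,0],[0.28,0,0,0,0],[0.28,0,0,0,0]]' && python3 -m pendant '[[0.28,0,-12.6,-1.1,10],[0.28,0,-12.6,-1.1,10],[0.28,0,-12.6,-1.1,10]]' && python3 -c "
from h import *
import math
s,_=state();x,y=inv(s['tcp_pos'])*1e3;print(x+34,y+190,math.hypot(x+34,y+190),math.degrees(math.atan2(-y-190,x+34)))
for a in (40,60,82): goto(-34+72*math.cos(math.radians(a)),-190-72*math.sin(math.radians(a)),40,90-a)
cv2.imwrite('pics/w3.png',env.grab_frame('wrist')[:,:,::-1])"
```

```text
time_s: 4.25
tcp_pos: [0.5813, -0.152, 0.0453]
eef_rot: [0.711, 0.041, 0.7, -0.044]
ft_force: [0.4, 0.1, 1.0]
width: 0.0241
time_s: 4.62
tcp_pos: [0.5678, -0.1842, 0.0462]
eef_rot: [0.675, 0.231, 0.663, -0.227]
ft_force: [1.8, 3.1, -2.7]
width: 0.0244
63.950154353124674 -37.79033378502251 74.28143489036735 30.580293496852622
t 4.625 tcp strip mm [  30.  -227.8] 0.0462 ydir 58.5 F [ 1.8  3.1 -2.7] w 0.0244 q6 -1.42
shift [  6.  -11.9  -3.1] twist 8.5 xaxis [ 0.017 -0.    -1.   ]
t 4.625 tcp strip mm [  30.  -227.8] 0.0462 ydir 58.5 F [ 1.8  3.1 -2.7] w 0.0244 q6 -1.42
shift [  5.7 -35.6 -11.1] twist 28.5 xaxis [ 0.017 -0.    -1.   ]
t 4.625 tcp strip mm [  30.  -227.8] 0.0462 ydir 58.5 F [ 1.8  3.1 -2.7] w 0.0244 q6 -1.42
shift [  5.2 -56.8 -28.5] twist 50.5 xaxis [ 0.017 -0.    -1.   ]
```

View pics/w3.png

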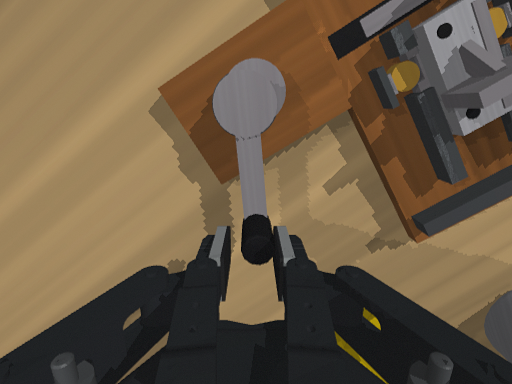

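Post at (257,238) sits between the pads and follows. Continuing.

```bash
python3 -m pendant '[[0.28,2,-12.6,-3,10],[0.28,2,-12.6,-2,10],[0.28,0,-12.6,-1.1,10],[0.28,0,-12.6,-1.1,10]]' && python3 -c "
from h import *
import math
s,_=state();x,y=inv(s['tcp_pos'])*1e3;print(x+34,y+190,math.hypot(x+34,y+190),math.degrees(math.atan2(-y-190,x+34)))
for a in (82,): goto(-34+72*math.cos(math.radians(a)),-190-72*math.sin(math.radians(a)),40,90-a)
cv2.imwrite('pics/w4.png',env.grab_frame('wrist')[:,:,::-1])"
```

```text
time_s: 5.18
tcp_pos: [0.5296, -0.2111, 0.0471]
eef_rot: [0.557, 0.455, 0.535, -0.443]
ft_force: [4.3, 0.5, -2.7]
width: 0.0236
28.981595178814796 -68.6960267618714 74.55921775324934 67.12600990173522
t 5.175 tcp strip mm [  -5.  -258.7] 0.0471 ydir 17.4 F [ 4.3  0.5 -2.7] w 0.0236 q6 -0.79
shift [  6.5 -19.1  -3.3] twist 9.4 xaxis [ 0.034 -0.006 -0.999]
```

View pics/w4.png

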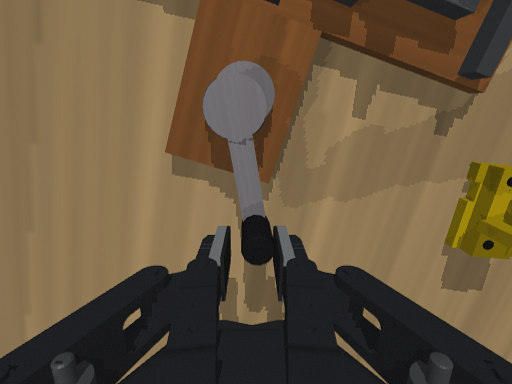

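```bash
python3 -m pendant '[[0.28,2,-10,-2,5],[0.28,0,-10,-1,4],[0.28,0,-3,0,0]]' && python3 -c "
from h import *
import math
s,_=state();x,y=inv(s['tcp_pos'])*1e3;print(x+34,y+190,math.hypot(x+34,y+190),math.degrees(math.atan2(-y-190,x+34)))
for a in (82,): goto(-34+72*math.cos(math.radians(a)),-190-72*math.sin(math.radians(a)),40,90-a)
cv2.imwrite('pics/w5.png',env.grab_frame('wrist')[:,:,::-1])
cv2.imwrite('pics/t5.png',cv2.resize(env.grab_frame('top')[150:310,150:330,::-1],None,fx=4,fy=3.7))"
```

```text
time_s: 5.6
tcp_pos: [0.5102, -0.2143, 0.0484]
eef_rot: [0.525, 0.497, 0.495, -0.482]
ft_force: [3.4, 1.0, -3.6]
width: 0.0239
10.051397704404533 -74.06188370057197 74.74084032902732 82.27125509166194
t 5.6 tcp strip mm [ -23.9 -264.1] 0.0484 ydir 8.6 F [ 3.4  1.  -3.6] w 0.0239 q6 -0.66
shift [ 8.4  0.  -2.9] twist 0.6 xaxis [ 0.046 -0.014 -0.999]
```

View pics/t5.png

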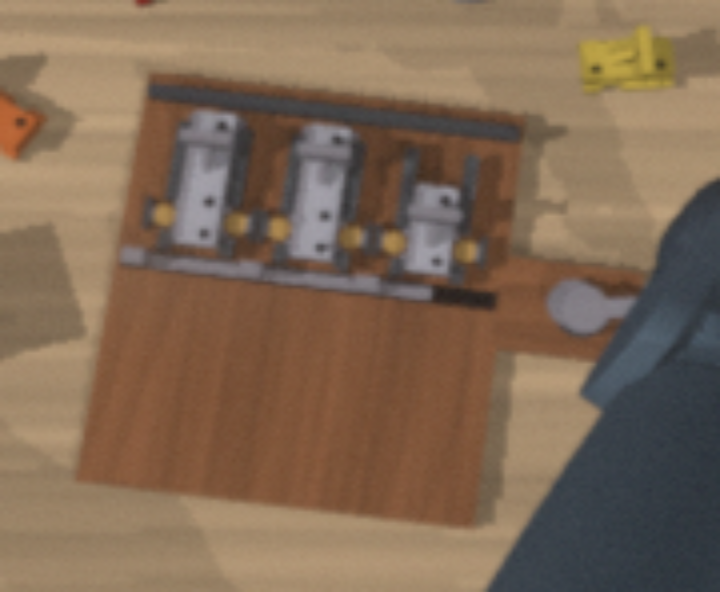

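View pics/w5.png

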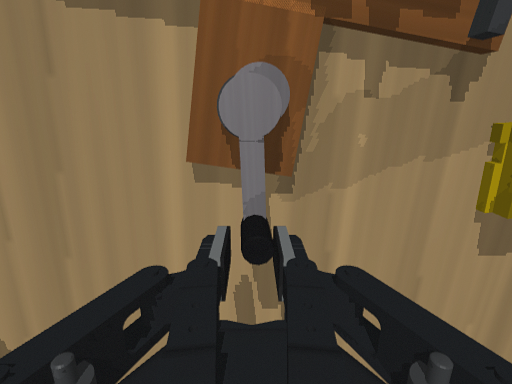

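The top view shows the pin bar shifted fully. About 42 mm of slot is exposed at right (433–495, 298), and the pins stand between the channels. All cassettes are still in place. Now I'll lift off and go to the left long cassette.

```bash
python3 -m pendant '[[0.5,0,0,0,0],[0.5,-50,0,0,0],[0.5,-50,0,0,0],[0,0,0,0,0]]' && python3 -c "
from h import *
goto(76,80,150,90)
"
```

```text
time_s: 6.2
tcp_pos: [0.5044, -0.212, 0.1496]
eef_rot: [0.524, 0.495, 0.499, -0.482]
ft_force: [-0.3, -0.1, -0.6]
width: 0.0259
t 6.2 tcp strip mm [ -30.  -262.4] 0.1496 ydir 9.0 F [-0.3 -0.1 -0.6] w 0.0259 q6 -0.66
shift [   1.6  158.1 -321.7] twist -81.0 xaxis [ 0.038 -0.01  -0.999]
```

```bash
python3 -m pendant '[[0,0,27,-54,0],[0,0,27,-54,0],[0,0,27,-54,0],[0,0,27,-54,0],[0,0,27,-54,0],[0,0,24,-50,0]]' && python3 -m pendant '[[0,0,0,0,-10.2],[0,0,0,0,-10.2],[0,0,0,0,-10.2],[0,0,0,0,-10.2],[0,0,0,0,-10.2],[0,0,0,0,-10.2],[0,0,0,0,-10.2],[0,0,0,0,-10.2]]' && python3 -c "
from h import *
goto(76,80,150,90)
cv2.imwrite('pics/w6.png',env.grab_frame('wrist')[:,:,::-1])
for n,p in dict(lugA=(60,80,58),lugB=(60,0,58),lugS=(24,-80,58),rr=(110,135,12),tcp=(76,80,45)).items(): print(n,proj('wrist',np.append(S(p[0]/1e3,p[1]/1e3),p[2]/1e3)).round())"
```

```text
time_s: 6.95
tcp_pos: [0.6476, 0.1214, 0.1439]
eef_rot: [0.52, 0.492, 0.502, -0.485]
ft_force: [1.1, -0.9, -0.1]
width: -0.0003
time_s: 7.95
tcp_pos: [0.6396, 0.1269, 0.1274]
eef_rot: [0.706, 0.008, 0.708, -0.018]
ft_force: [0.1, 0.2, -0.1]
width: -0.0001
t 7.95 tcp strip mm [67.2 89.3] 0.1274 ydir 94.1 F [ 0.1  0.2 -0.1] w -0.0001 q6 -1.5
shift [-22.5 -10.2   8. ] twist 4.1 xaxis [-0.004 -0.014 -1.   ]
lugA [243. 194.]
lugB [142. 186.]
lugS [ 35. 132.]
rr [296. 232.]
tcp [242. 207.]
```

View pics/w6.png

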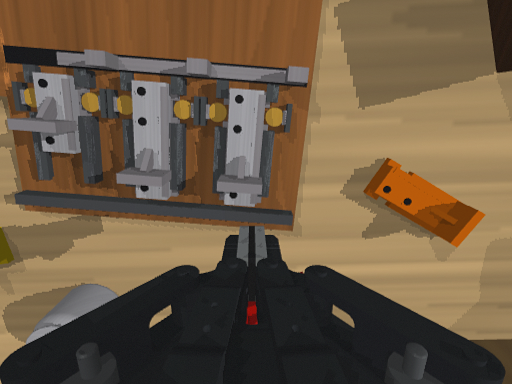

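Run:
```python
import cv2
a=cv2.imread("pics/w6.png")[60:240,110:310]; cv2.imwrite("pics/w6c.png",cv2.resize(a,None,fx=4,fy=3.33,interpolation=cv2.INTER_CUBIC))
```

```text
(no output)
```

View pics/w6c.png

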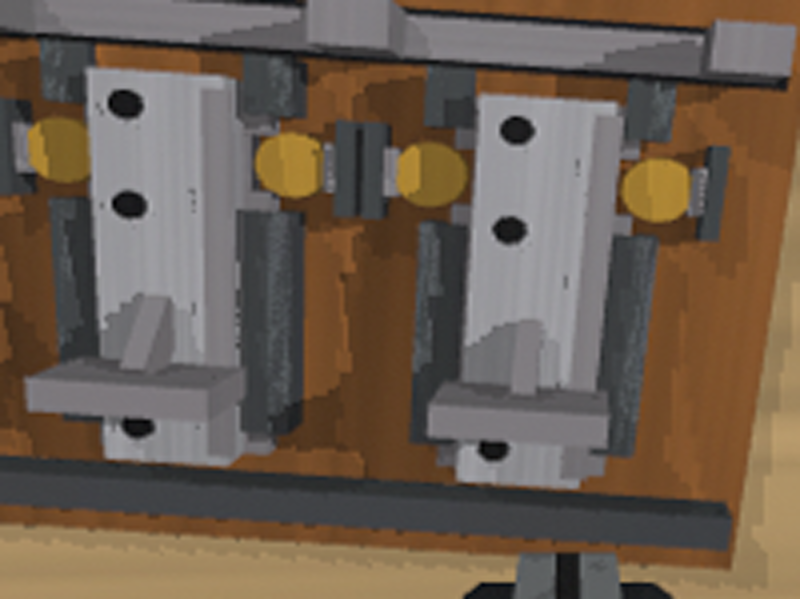

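The rear top edge of the left lug centres at about (239.5,193) against a predicted (243,194). The middle one is at (139.5,185) against (142,186). The pins stand clear between the channels. I'll lower behind the left lug.

```bash
python3 -m pendant '[[0,0,-11,9,4],[0,20,0,0,0],[0,0,0,0,0]]' && python3 -c "
from h import *
goto(76,78,43,90)"
```

```text
time_s: 8.38
tcp_pos: [0.6449, 0.1156, 0.1014]
eef_rot: [0.702, 0.032, 0.71, -0.043]
ft_force: [-0.3, -0.2, 0.1]
width: 0.0001
t 8.375 tcp strip mm [73.7 78.6] 0.1014 ydir 90.2 F [-0.3 -0.2  0.1] w 0.0001 q6 -1.45
shift [58.4  0.3  3. ] twist 0.2 xaxis [-0.013 -0.015 -1.   ]
```

```bash
python3 -m pendant '[[0,10,0,4,0],[0,25,0,0,0],[0,23,0,0,0],[0,0,0,0,0]]' && python3 -c "
from h import *
goto(-64,78,43,90)
cv2.imwrite('pics/w7.png',env.grab_frame('wrist')[:,:,::-1])"
```

```text
time_s: 8.88
tcp_pos: [0.6475, 0.1153, 0.0396]
eef_rot: [0.701, 0.032, 0.711, -0.043]
ft_force: [0.2, -0.3, 0.3]
width: 0.0001
t 8.875 tcp strip mm [76.3 78.6] 0.0396 ydir 90.2 F [ 0.2 -0.3  0.3] w 0.0001 q6 -1.45
shift [-1.500e+00 -1.000e-01 -1.404e+02] twist 0.2 xaxis [-0.015 -0.015 -1.   ]
```

View pics/w7.png

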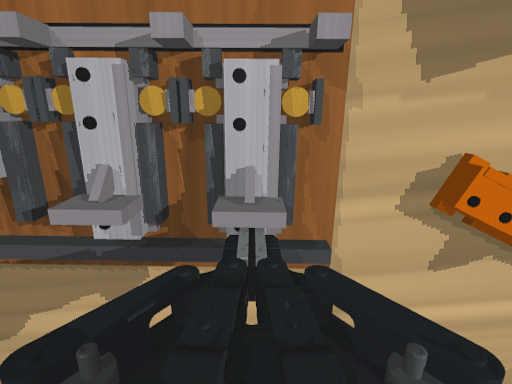

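The fingertips (245,240) are directly behind the left lug (250,212). Pulling.

```bash
python3 -m pendant '[[0,0,0,-6,0],[0,0,0,-6,0],[0,0,0,-6,0],[0,0,0,-6,0]]' && python3 -c "
from h import *
goto(-64,78,43,90)
cv2.imwrite('pics/w8.png',env.grab_frame('wrist')[:,:,::-1])"
```

```text
time_s: 9.43
tcp_pos: [0.6393, 0.1164, 0.0489]
eef_rot: [0.718, 0.033, 0.694, -0.043]
ft_force: [20.1, -2.2, -12.8]
width: 0.0003
t 9.425 tcp strip mm [68.1 78.9] 0.0489 ydir 90.2 F [ 20.1  -2.2 -12.8] w 0.0003 q6 -1.44
shift [   1.5   -0.4 -132.2] twist 0.2 xaxis [ 0.032 -0.016 -0.999]
```

View pics/w8.png

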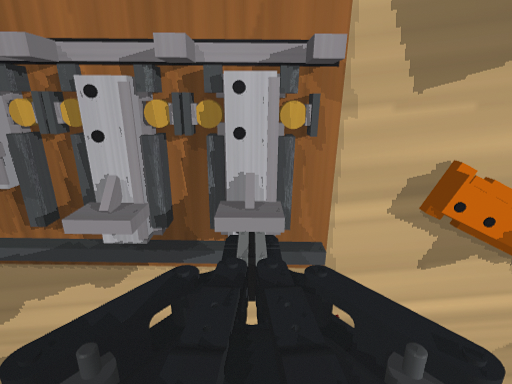

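Force is rising to 20 N and the tool is creeping up slightly. The cassette has moved about 2–3 mm and has not snapped yet. I'll pull harder with a slight downward bias.

```bash
python3 -m pendant '[[0,4,0,-10,0],[0,4,0,-10,0]]' && python3 -c "
from h import *
goto(-64,78,43,90)
cv2.imwrite('pics/w9.png',env.grab_frame('wrist')[:,:,::-1])"
```

```text
time_s: 9.72
tcp_pos: [0.626, 0.1177, 0.0456]
eef_rot: [0.724, 0.033, 0.688, -0.043]
ft_force: [0.4, -0.1, 0.7]
width: 0.0001
t 9.725 tcp strip mm [54.7 78.7] 0.0456 ydir 90.1 F [ 0.4 -0.1  0.7] w 0.0001 q6 -1.44
shift [  -3.5   -0.4 -118.6] twist 0.1 xaxis [ 0.05  -0.017 -0.999]
```

View pics/w9.png

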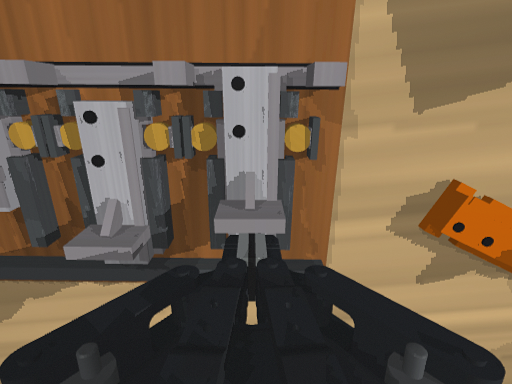

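It snapped out: the cassette's front end (248,68) is now at the pin line, passing between pins. Sliding it forward.

```bash
python3 -m pendant '[[0,-1,0,-15,0],[0,-1,0,-15,0],[0,-1,0,-15,0],[0,-1,0,-15,0],[0,-1,0,-15,0],[0,-1,0,-15,0]]' && python3 -c "
from h import *
goto(-66,78,43,90)
cv2.imwrite('pics/w10.png',env.grab_frame('wrist')[:,:,::-1])"
```

```text
time_s: 10.52
tcp_pos: [0.5324, 0.128, 0.0474]
eef_rot: [0.725, 0.033, 0.686, -0.042]
ft_force: [1.1, -0.4, -0.5]
width: 0.0001
t 10.525 tcp strip mm [-39.5  78.7] 0.0474 ydir 90.2 F [ 1.1 -0.4 -0.5] w 0.0001 q6 -1.41
shift [  3.   -0.5 -26.7] twist 0.2 xaxis [ 0.054 -0.017 -0.998]
```

View pics/w10.png

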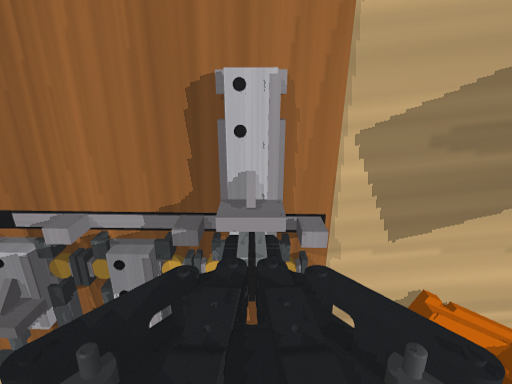

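```bash
python3 -m pendant '[[0,0,0,-12,0],[0,0,0,-12,0],[0,0,0,-8,0],[0,0,0,0,0]]' && python3 -c "
from h import *
goto(-66,78,43,90)
KW=cam('wrist')
cv2.imwrite('pics/w11.png',env.grab_frame('wrist')[:,:,::-1])
print(inv(ray('wrist',(251,210),.058,KW)))"
```

```text
time_s: 11.08
tcp_pos: [0.498, 0.1321, 0.0466]
eef_rot: [0.726, 0.032, 0.686, -0.042]
ft_force: [0.0, 0.7, 0.2]
width: 0.0001
t 11.075 tcp strip mm [-74.1  78.9] 0.0466 ydir 90.3 F [0.  0.7 0.2] w 0.0001 q6 -1.4
shift [ 4.1 -0.9  7.9] twist 0.3 xaxis [ 0.055 -0.017 -0.998]
[-0.09883829  0.07792024]
```

View pics/w11.png

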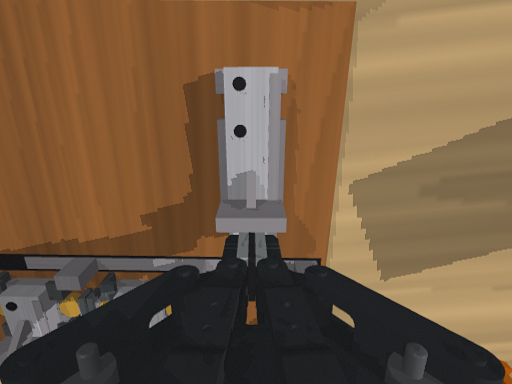

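Origin is now at strip x≈-146 mm, straight and level. I'll lift off and move behind the middle lug.

```bash
python3 -m pendant '[[0,0,0,5,0],[0,-30,0,4,0],[0,-30,0,0,0],[0,0,0,0,0]]' && python3 -c "
from h import *
goto(77,-1,105,90)
"
```

```text
time_s: 11.62
tcp_pos: [0.503, 0.1317, 0.1062]
eef_rot: [0.723, 0.032, 0.689, -0.043]
ft_force: [-0.6, -0.6, -0.5]
width: -0.0
t 11.625 tcp strip mm [-69.1  79.1] 0.1062 ydir 90.2 F [-0.6 -0.6 -0.5] w -0.0 q6 -1.41
shift [  9.3 -80.7 145.5] twist 0.2 xaxis [ 0.048 -0.017 -0.999]
```

```bash
python3 -m pendant '[[0,0,-20,36,0],[0,2,-20,36,0],[0,2,-20,36,0],[0,2,-20,36,0],[0,0,0,0,0]]' && python3 -c "
from h import *
goto(77,-1,42,90)
cv2.imwrite('pics/w12.png',env.grab_frame('wrist')[:,:,::-1])
for n,p in dict(lugB=(60,0,58),tcp=(77,-1,42)).items(): print(n,proj('wrist',np.append(S(p[0]/1e3,p[1]/1e3),p[2]/1e3)).round())"
```

```text
time_s: 12.25
tcp_pos: [0.6381, 0.0342, 0.099]
eef_rot: [0.719, 0.032, 0.693, -0.042]
ft_force: [-0.3, 1.1, 0.2]
width: -0.0004
t 12.25 tcp strip mm [75.9 -3. ] 0.099 ydir 90.3 F [-0.3  1.1  0.2] w -0.0004 q6 -1.58
shift [56.9  2.6 -1. ] twist 0.3 xaxis [ 0.035 -0.016 -0.999]
lugB [257. 195.]
tcp [255. 209.]
```

View pics/w12.png

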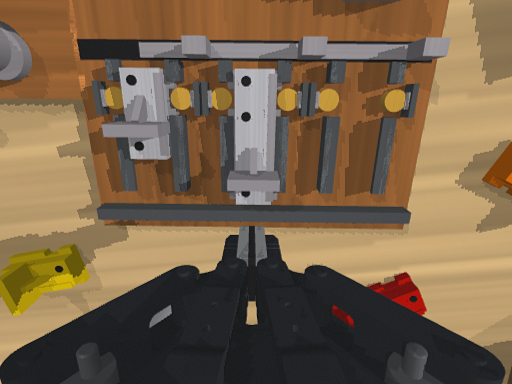

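The middle lug's rear edge is at about (252,191), within 3 mm of the prediction and lined up with the fingers. Lowering.

```bash
python3 -m pendant '[[0,20,1,2,0],[0,20,0,2,0],[0,17,0,0,0],[0,0,0,0,0]]' && python3 -c "
from h import *
goto(-70,-1,42,90)
cv2.imwrite('pics/w13.png',env.grab_frame('wrist')[:,:,::-1])"
```

```text
time_s: 12.8
tcp_pos: [0.6379, 0.0376, 0.0335]
eef_rot: [0.715, 0.032, 0.697, -0.04]
ft_force: [-0.4, 0.1, -0.2]
width: 0.0003
t 12.8 tcp strip mm [75.3  0.4] 0.0335 ydir 90.5 F [-0.4  0.1 -0.2] w 0.0003 q6 -1.58
shift [ -12.3   -0.3 -145. ] twist 0.5 xaxis [ 0.025 -0.014 -1.   ]
```

View pics/w13.png

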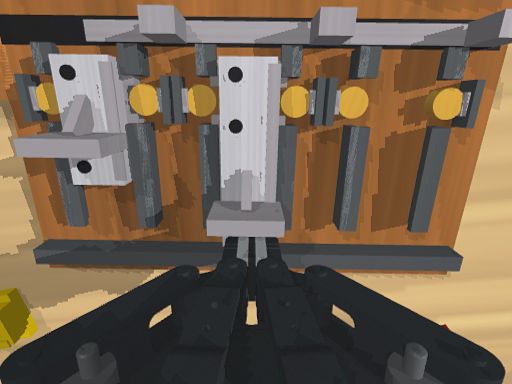

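```bash
python3 -m pendant '[[0,-6,-3,0,0],[0,0,0,-6,0],[0,2,0,-8,0],[0,3,0,-8,0],[0,3,0,-8,0],[0,4,0,-10,0]]' && python3 -c "
from h import *
goto(-70,-2,43,90)
cv2.imwrite('pics/w14.png',env.grab_frame('wrist')[:,:,::-1])"
```

```text
time_s: 13.6
tcp_pos: [0.6117, 0.0364, 0.0389]
eef_rot: [0.729, 0.031, 0.682, -0.042]
ft_force: [1.2, 0.4, 0.4]
width: -0.0001
t 13.6 tcp strip mm [49.4 -3.7] 0.0389 ydir 90.4 F [1.2 0.4 0.4] w -0.0001 q6 -1.58
shift [ -12.2    2.4 -118.8] twist 0.4 xaxis [ 0.065 -0.018 -0.998]
```

View pics/w14.png

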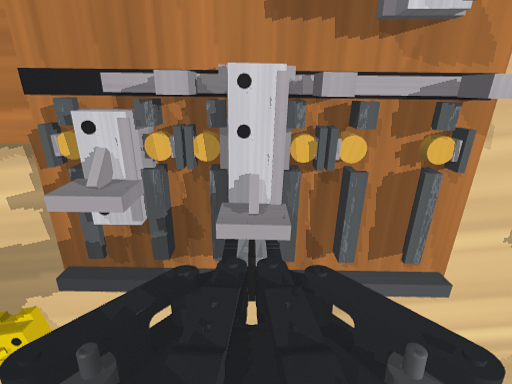

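The middle cassette snapped out as well, with its front end at (255,68) between the pins. Sliding it forward; the tool needs to end near strip x≈-72.

```bash
python3 -m pendant '[[0,-3,0,-15,0],[0,-2,0,-15,0],[0,-1,0,-15,0],[0,-1,0,-15,0],[0,-1,0,-15,0],[0,-1,0,-15,0],[0,-1,0,-15,0]]' && python3 -c "
from h import *
goto(-73,-2,43,90)
cv2.imwrite('pics/w15.png',env.grab_frame('wrist')[:,:,::-1])"
```

```text
time_s: 14.52
tcp_pos: [0.4994, 0.0482, 0.0388]
eef_rot: [0.728, 0.031, 0.683, -0.041]
ft_force: [2.3, 0.0, 0.8]
width: -0.0
t 14.525 tcp strip mm [-63.5  -4.3] 0.0388 ydir 90.4 F [2.3 0.  0.8] w -0.0 q6 -1.58
shift [-4.8  2.3 -9.2] twist 0.4 xaxis [ 0.062 -0.018 -0.998]
```

View pics/w15.png

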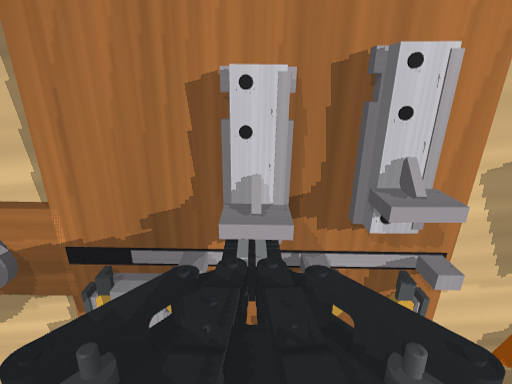

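```bash
python3 -m pendant '[[0,-1,0,-9,0],[0,0,0,-3,0],[0,0,0,0,0],[0,0,0,5,0],[0,-35,0,4,0],[0,-40,0,0,0],[0.5,-20,0,0,0]]' && python3 -c "
from h import *
goto(-20,-262,135,8)
cv2.imwrite('pics/w16.png',env.grab_frame('wrist')[:,:,::-1])"
```

```text
time_s: 15.45
tcp_pos: [0.4859, 0.0508, 0.1326]
eef_rot: [0.723, 0.032, 0.689, -0.041]
ft_force: [0.5, -0.3, -0.2]
width: 0.0174
t 15.45 tcp strip mm [-77.2  -3.2] 0.1326 ydir 90.4 F [ 0.5 -0.3 -0.2] w 0.0174 q6 -1.59
shift [   3.2 -259.2   55.3] twist 82.4 xaxis [ 0.048 -0.016 -0.999]
```

View pics/w16.png

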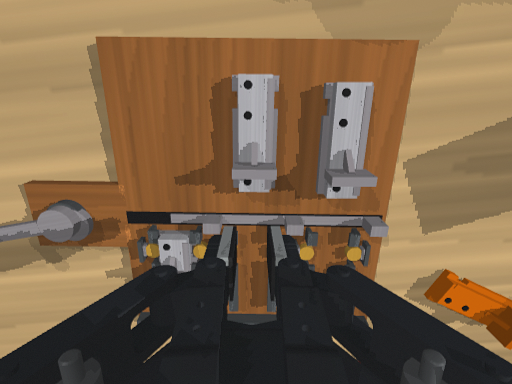

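```bash
python3 - <<'E'
from h import *
KW=cam('wrist')
for n,uv,z in (('a rear',(341,198),.032),('b rear',(254,191),.032),('a front',(352,83),.032),('b front',(255,74),.032),('board FL',(97,38),.012),('FR',(418,41),.012),('pin mid',(295,229),.035),('a lug rear',(351,184),.058),('b lug rear',(255,179),.058)): print(n,(inv(ray('wrist',uv,z,KW))*1e3).round(1))
E
python3 -m pendant '[[0.5,0,-52,11,0],[0.5,0,-52,11,0],[0.5,0,-52,11,0],[0.5,0,-52,11,0],[0.5,0,-52,11,0]]'
python3 -m pendant '[[0.5,0,0,0,10.3],[0.5,0,0,0,10.3],[0.5,0,0,0,10.3],[0.5,0,0,0,10.3],[0.5,0,0,0,10.3],[0.5,0,0,0,10.3],[0.5,0,0,0,10.3],[0.5,0,0,0,10.3]]'
python3 -c "
from h import *
goto(-22,-261,42,10)
cv2.imwrite('pics/w17.png',env.grab_frame('wrist')[:,:,::-1])
print(proj('wrist',np.append(S(-.022,-.261),.062)))"
```

```text
a rear [-63.9  78. ]
b rear [-69.9  -2.6]
a front [-163.2   75.4]
b front [-169.4   -2.9]
board FL [-197.6 -135.9]
FR [-196.9  132.5]
pin mid [-32.9  36.9]
a lug rear [-86.   75.9]
b lug rear [-89.4  -2. ]
time_s: 16.12
tcp_pos: [0.5165, -0.2176, 0.1376]
eef_rot: [0.723, 0.03, 0.689, -0.037]
ft_force: [0.3, -0.3, 0.2]
width: 0.0427
time_s: 17.12
tcp_pos: [0.5142, -0.2218, 0.1278]
eef_rot: [0.506, 0.512, 0.486, -0.496]
ft_force: [0.4, 0.0, -0.1]
width: 0.0425
t 17.125 tcp strip mm [ -19.2 -271. ] 0.1278 ydir 5.4 F [ 0.4  0.  -0.1] w 0.0425 q6 -0.61
shift [ 85.7  -5.  -10.6] twist -4.6 xaxis [ 0.036 -0.005 -0.999]
[246.48547446 189.74646526]
```

View pics/w17.png

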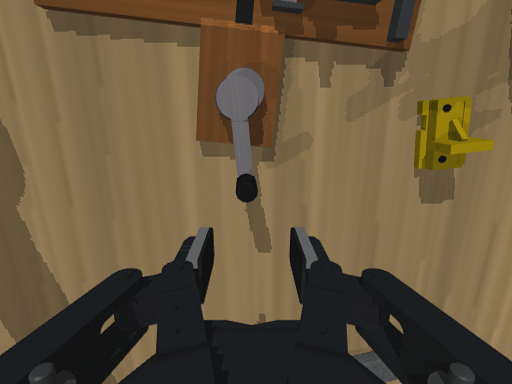

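The cassette origins measure about -144 and -150 mm, both clear. The post top at (246,185) agrees with the prediction. I'll lower around it.

```bash
python3 -m pendant '[[0.5,5,-5,-11,-4],[0.5,40,0,0,0],[0.5,40,0,0,0],[0.28,0,0,0,0],[0.28,0,0,0,0],[0.28,0,0,0,0]]' && python3 -c "
from h import *
goto(-22,-261,42,10)
cv2.imwrite('pics/w18.png',env.grab_frame('wrist')[:,:,::-1])"
```

```text
time_s: 17.92
tcp_pos: [0.5135, -0.2117, 0.0405]
eef_rot: [0.526, 0.491, 0.505, -0.477]
ft_force: [0.0, 0.8, 0.6]
width: 0.0239
t 17.925 tcp strip mm [ -21.  -261.1] 0.0405 ydir 9.9 F [0.  0.8 0.6] w 0.0239 q6 -0.68
shift [-1.5 -0.9 -0.3] twist -0.1 xaxis [ 0.036 -0.005 -0.999]
```

View pics/w18.png

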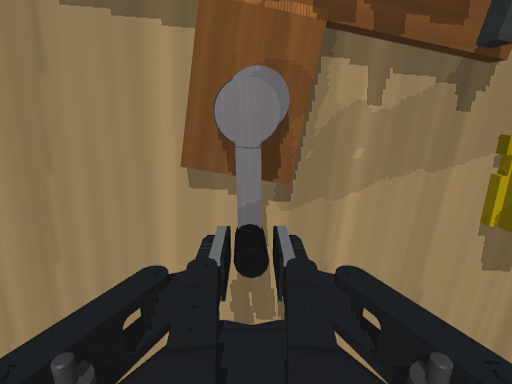

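The post (252,250) is well between the pads. Swinging back.

```bash
python3 -m pendant '[[0.28,0,12.6,-1.1,-10],[0.28,0,12.6,-1.1,-10],[0.28,0,12.6,-1.1,-10],[0.28,0,12.6,-1.1,-10]]' && python3 -c "
from h import *
import math
s,_=state();x,y=inv(s['tcp_pos'])*1e3;print(math.hypot(x+34,y+190),math.degrees(math.atan2(-y-190,x+34)))
for a in (20,0,-4): goto(-34+72*math.cos(math.radians(a)),-190-72*math.sin(math.radians(a)),42,90-a)
cv2.imwrite('pics/w19.png',env.grab_frame('wrist')[:,:,::-1])"
```

```text
time_s: 18.48
tcp_pos: [0.5557, -0.1924, 0.043]
eef_rot: [0.663, 0.272, 0.643, -0.269]
ft_force: [-3.1, -2.5, -2.0]
width: 0.0243
70.93867737844383 41.78079797186031
t 18.475 tcp strip mm [  18.9 -237.3] 0.043 ydir 51.3 F [-3.1 -2.5 -2. ] w 0.0243 q6 -1.32
shift [ 1.4 26.9 -2.7] twist -18.7 xaxis [ 0.027 -0.007 -1.   ]
t 18.475 tcp strip mm [  18.9 -237.3] 0.043 ydir 51.3 F [-3.1 -2.5 -2. ] w 0.0243 q6 -1.32
shift [  1.4  48.8 -14.7] twist -38.7 xaxis [ 0.027 -0.007 -1.   ]
t 18.475 tcp strip mm [  18.9 -237.3] 0.043 ydir 51.3 F [-3.1 -2.5 -2. ] w 0.0243 q6 -1.32
shift [  1.4  52.6 -17.9] twist -42.7 xaxis [ 0.027 -0.007 -1.   ]
```

View pics/w19.png

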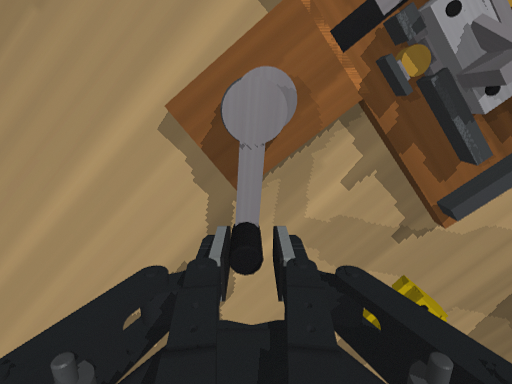

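```bash
python3 -m pendant '[[0.28,0,12.6,-1,-10],[0.28,0,12.6,-1,-10],[0.28,0,12.6,-1,-10],[0.28,0,12,-1,-9]]' && python3 -c "
from h import *
import math
s,_=state();x,y=inv(s['tcp_pos'])*1e3;print(math.hypot(x+34,y+190),math.degrees(math.atan2(-y-190,x+34)))
for a in (0,-4): goto(-34+72*math.cos(math.radians(a)),-190-72*math.sin(math.radians(a)),42,90-a)
KW=cam('wrist')
cv2.imwrite('pics/w20.png',env.grab_frame('wrist')[:,:,::-1])"
```

```text
time_s: 19.02
tcp_pos: [0.5772, -0.1504, 0.0457]
eef_rot: [0.717, 0.027, 0.696, -0.035]
ft_force: [-0.3, -4.2, -2.7]
width: 0.0239
69.67232952932218 2.6406865889496665
t 19.025 tcp strip mm [  35.6 -193.2] 0.0457 ydir 91.3 F [-0.3 -4.2 -2.7] w 0.0239 q6 -1.93
shift [3.7 3.2 2.4] twist 1.3 xaxis [ 0.029 -0.014 -0.999]
t 19.025 tcp strip mm [  35.6 -193.2] 0.0457 ydir 91.3 F [-0.3 -4.2 -2.7] w 0.0239 q6 -1.93
shift [3.7 8.2 2.3] twist -2.7 xaxis [ 0.029 -0.014 -0.999]
```

View pics/w20.png

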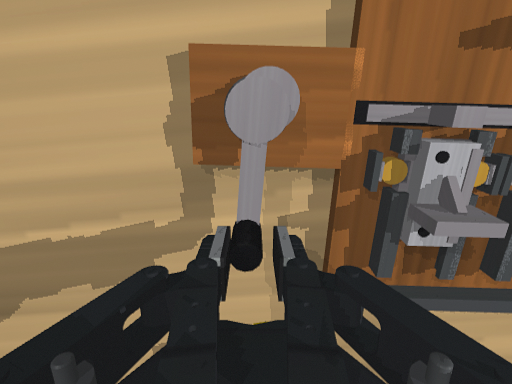

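The lever is about 5° short of locked. I'll push it on to the stop.

```bash
python3 -m pendant '[[0.28,2,5,1,0],[0.28,1,5,0,0],[0.28,0,3,0,0]]' && python3 -c "
from h import *
import math
s,_=state();x,y=inv(s['tcp_pos'])*1e3;print(math.hypot(x+34,y+190),math.degrees(math.atan2(-y-190,x+34)))
goto(38,-190,42,90)
cv2.imwrite('pics/w21.png',env.grab_frame('wrist')[:,:,::-1])"
```

```text
time_s: 19.45
tcp_pos: [0.5788, -0.1466, 0.0456]
eef_rot: [0.717, 0.021, 0.696, -0.043]
ft_force: [-0.6, -11.5, -8.1]
width: 0.0243
70.73883060041034 -0.657950044315459
t 19.45 tcp strip mm [  36.7 -189.2] 0.0456 ydir 91.0 F [ -0.6 -11.5  -8.1] w 0.0243 q6 -1.9
shift [ 3.6 -0.7  1.1] twist 1.0 xaxis [ 0.028 -0.032 -0.999]
```

View pics/w21.png

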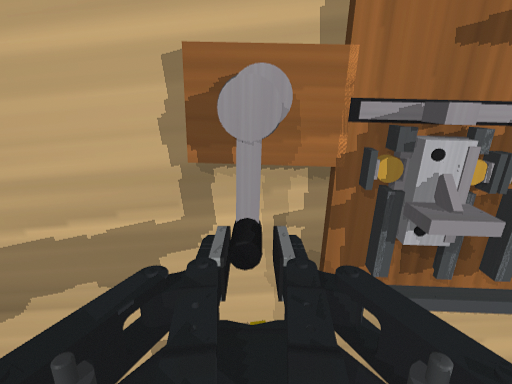

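Force rose to 11.5 N, so the lever is on its stop. I'll open, retreat up and away from the cameras' view, and check.

```bash
python3 -m pendant '[[0.5,0,-3,0,0],[0.5,0,0,0,0],[0.5,-45,0,0,0],[0.5,-50,0,0,0],[0.5,-40,0,0,0],[0.5,0,0,0,0]]' && python3 -c "
from h import *
goto(38,-190,42,90)
cv2.imwrite('pics/w22.png',env.grab_frame('wrist')[:,:,::-1])
cv2.imwrite('pics/t22.png',cv2.resize(env.grab_frame('top')[150:310,150:330,::-1],None,fx=4,fy=3.7,interpolation=cv2.INTER_CUBIC))
cv2.imwrite('pics/s22.png',env.grab_frame('scene')[:,:,::-1])"
```

```text
time_s: 20.25
tcp_pos: [0.5757, -0.1441, 0.1864]
eef_rot: [0.718, 0.027, 0.694, -0.046]
ft_force: [-0.6, -0.0, 0.5]
width: 0.0426
t 20.25 tcp strip mm [  33.4 -187.1] 0.1864 ydir 90.4 F [-0.6 -0.   0.5] w 0.0426 q6 -1.89
shift [144.5   0.8  -0.4] twist 0.4 xaxis [ 0.032 -0.029 -0.999]
```

View pics/w22.png

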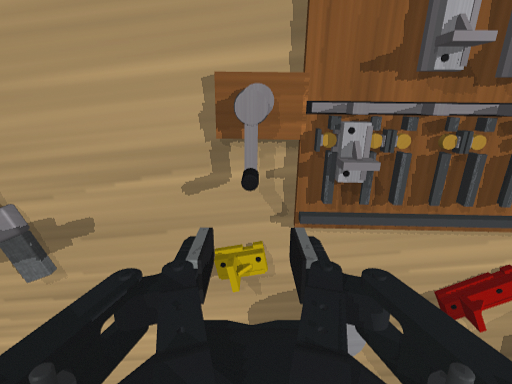

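View pics/t22.png

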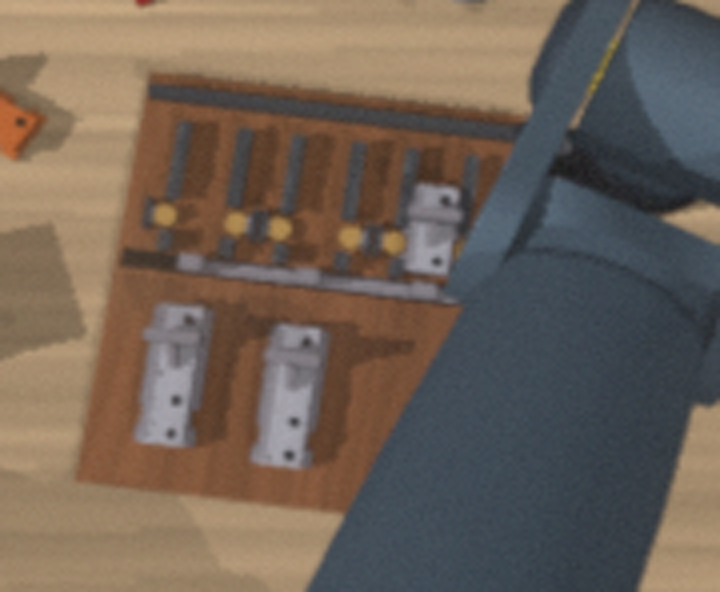

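View pics/s22.png

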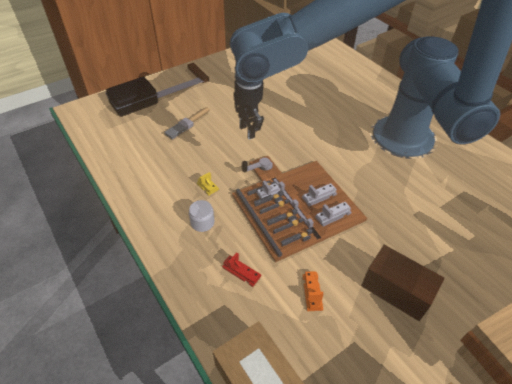

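All checks are good: the lever is parallel to the strip, the slot is exposed on the left as at the start, both long cassettes are on the front board, and nothing else has moved. Handing in.

```bash
python3 -c "
from station import env
print(env.hand_in())"
```

```text
the job is handed in; nothing more can be done
None
```

I swung the lever to free the pins and hooked both long cassettes out by their lugs, the left one first and then the middle one. I slid them onto the front board, swung the lever back to its stop and handed in at about 20.4 s of the 64 s allowed.

Last checks, from the images and measured tool positions:

- **Long cassettes:** their origins measured at about strip x = -144 mm and -150 mm, before the lever was swung back. They lie straight on the board and are clear of the pins, also in the last top view.
- **Lever:** it lies parallel to the strip's x. The push against its stop read about 11.5 N, and the pin bar is back to about where it started.
- **Short cassette:** still in its clip.
- **Surroundings:** the offcut, brush and glue tin look unmoved in the scene view.
- **Robot:** the gripper is open and about 12 cm above the post, touching nothing.

No check failed. Two things were less exact. The two fixed cameras put the strip about 5 mm apart sideways, so I used their average and kept correcting with the wrist camera, which agreed with it to about 3 mm. The tool also leaned up to about 4° during the pulls.

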